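# Load-cell check on the ratchet stand of a calibration bench

### The job

Slide the green load-cell sled into its guide under the raised pan until the catch snaps behind its head, and set all the test weights on the pan. Then take the red-handled rod from its tray and flick up the yellow pawl's tail with it, never with the hand, so that the pawl tips over and the pan sinks onto the cell. Lay the rod back in its tray, last press the green store button all the way down, and leave everything else on the bench where it is.

Things in the scene. Friction and masses are not known exactly. Their poses are not given: they have to be found in the camera images.
- stand_c (a point): load stand, fixed: point on its black base plate (8 mm thick, 110 mm wide) below the pan's centre, 8 mm above the bench. y runs along the sled's guide towards the two posts (at y 125, x +-45, 183 mm high), x across, z up. Guide: 67 mm wide between rails 20 mm high, from the end stop at y +39 mm to the open end at y -135 mm, flared on the -x side; the base plate ends at y -240 mm
- catch (a joint): brass spring catch on the guide's +x side: 0 = sprung into the channel, grows to 0.013 m as it is pushed aside towards +x (2 to 4 N). Nose 9.5 mm into the channel, square face towards +y (y -88 mm), ramp towards -y (y -96 to -123 mm in stand_c's frame). The sled's broad head pushes it aside; it springs back behind the head's shoulder when the sled is home
- sled_grip (a point): load-cell sled, loose, 0.3 kg: green head 64 wide, 120 long, 30 mm high; behind it (-y) a stem 30 wide, 80 long, 30 mm high, with a black grip fin 16 thick (x), 40 long (y), top 74 mm above the underside. Point in the fin, on the centre line, 52 mm above the underside, 180 mm behind the head's front, 20 mm before the rear end. Home: x 0, y -142 to -148, z 52 mm in stand_c's frame, same axes
- pan_floor (a point): centre of the floor's upper face of the steel pan: inside 160 (stand's x) by 150 mm, rim 3 mm thick, 10 mm above the floor; axes as stand_c. Raised, the floor is about 98 mm above the bench (underside 6 mm lower, -y edge at y -78 mm in stand_c's frame); it moves straight up and down
- pan (a joint): how far the pan has come down, m: about 0.0015 held by the pawl, about 0.045 resting on the load button of a sled that is home, 0.052 at its lower stop. Once the pawl is free the loaded pan sinks by itself on a damper, in 1.5 to 4 s
- pawl (a joint): yellow pawl that holds the pan up, rad: 0 = its hook is under a rack tooth; grows to 0.95 as its tail is lifted. The hook is clear beyond about 0.2. Because of the red weight ball on top it falls back to 0 if let go below about 0.45; lifted farther it tips over by itself to 0.95 and stays there. Takes 1 to 4 N at the tail
- pawl_tail (a point): on the underside of the pawl's flat yellow tail, 63 mm out (stand's +y) from the hinge, which lies along the stand's x. The tail is 36 mm wide (stand's x), 8 mm thick, level at pawl 0, about 166 mm above the bench, and reaches 28 mm beyond this point; free space below it and to both sides in x. Lifting this point about 30 mm tips the pawl over
- rod_c (a point): release rod, loose, 0.12 kg: red square handle 28 x 28 x 90 mm, and on the same axis a steel rod of 10 mm diameter, 110 mm long. Point on the axis in the handle, near the centre of mass, 23 mm from the handle's front and 133 mm from the steel tip. x points to the tip. It lies flat in the tray, this point 14 mm above the tray's floor
- rod_tip (a point): the steel tip of the release rod, on its axis
- tray: the rod's blue tray, fixed: 280 (x) x 120 mm outside, walls 4 mm thick and 18 mm high, floor 4 mm thick; origin at the centre of its underside
- store (a joint): green store button on the white indicator box: 0 = up, 0.006 m = fully down, about 5 N
- store_top (a point): centre of the store button's upper face (26 mm wide), about 58 mm above the bench; pressed straight down. The white indicator box is fixed, 90 x 80 x 36 mm
- w0_c (a point): a bright steel test weight, loose, about 0.25 kg: a block 60 x 60 x 26 mm with an upright grip fin on top, 44 mm long (along x), 16 mm thick (along y), its top 63 mm above the underside. This point lies on its centre line, 31 mm above the underside. May be absent
- w1_c (a point): a brass test weight, loose, about 0.25 kg: a block 60 x 60 x 26 mm with an upright grip fin on top, 44 mm long (along x), 16 mm thick (along y), its top 63 mm above the underside. This point lies on its centre line, 31 mm above the underside. May be absent
- w2_c (a point): a dark steel test weight, loose, about 0.25 kg: a block 60 x 60 x 26 mm with an upright grip fin on top, 44 mm long (along x), 16 mm thick (along y), its top 63 mm above the underside. This point lies on its centre line, 31 mm above the underside. May be absent
- w3_c (a point): a copper test weight, loose, about 0.25 kg: a block 60 x 60 x 26 mm with an upright grip fin on top, 44 mm long (along x), 16 mm thick (along y), its top 63 mm above the underside. This point lies on its centre line, 31 mm above the underside. May be absent
- gauge: bystander: dial gauge, 110 mm, lying on its back; leave it alone
- wrench: bystander: steel wrench, 170 mm; leave it alone
- screwdriver: bystander: screwdriver with a red handle, 180 mm; leave it alone
- fitting: bystander: brass fitting, 60 mm tall; leave it alone
- oil: bystander: amber oil bottle with a red cap, 130 mm tall; leave it alone
- case: bystander: yellow plastic case, 150 x 110 x 60 mm; leave it alone
- plug: bystander: steel screw plug, 40 mm tall; leave it alone

How it is judged:
By the outcome, as a careful person would: the job done as asked, in the order asked, and still so for the second after the job is handed in, with the robot touching nothing.
Of w0, w1, w2, w3 only 2 to 4 are there at a start; the rules pass over those that are not, and their reading is None.
At some moment in a run one of w0, w1, w2, w3 may be knocked a few centimetres aside while the robot is not near it.
Once in a run the grip may slacken for a moment while it holds something.
It also fails if it takes over 210 s, if anything falls off the work surface, if the arm or the gripper's body presses on something with over 40 N, if the wrist force passes 120 N, or if a joint passes its speed limit or range.

### The arm

A 6-joint arm with a two-finger parallel gripper is mounted at the origin on the work surface. World frame = base frame: x ahead of the robot, y to its left, z up, the work surface at z = 0. Lengths are in m, angles in rad, forces in N, time in s.
With the tool pointing down it reaches from about 0.275 to 0.875 m from the base axis. Payload 12.5 kg.
Tool frame: the origin (TCP) lies at the very end of the fingers, on their centre line; the grasp point (between the pads) lies 19 mm behind it; z points along the fingers, y is the line along which they close (so a half turn about z gives the same grasp; the last joint's range is limited). The gripper opens to 85 mm and grips with 20 to 120 N. Pads are 22 mm wide; open, the fingers measure 114 mm over their backs; the gripper's body (76 mm by 85 mm) begins 54 mm behind the grasp point. The pads swing forward as they close: fully open they stand 13 mm farther back than shut.
Start: joints at [1.212, 0.351, 1.652, -0, 1.139, -0.085], TCP at [0.149, 0.53, 0.231] pointing down, gripper open.
Joint ranges: [-2.75, 2.75], [-0.79, 2.1], [0.01, 2.65], [-1.57, 4.71], [0.07, 3.14], [-2.87, 2.87]. Speed limits (rad/s): [2.22, 2.22, 2.79, 3.14, 3.14, 3.14].

### API

Orientations are given as a unit quaternion [w, x, y, z].
In Python, from cell import manip gives the robot as it stands. Calls block until the motion is done:
- manip.move_ptp(position, orientation): joint-space move of the TCP to a pose.
- manip.move_l(position, v=0.15, frame=None, stop_force=None): straight line of the TCP; frame=None keeps the orientation; v is the mean speed in m/s. With stop_force (N) it stops when the force on the tool has changed by that much, and returns True; else False.
- manip.goto_joints(angles): joint-space move.
- manip.command_gripper(opening, force=None): finger opening in m; force is the grip in N (None keeps the last); returns when the fingers have stopped.
- manip.dwell(seconds).
- manip.solve_ik(position, orientation): joint angles nearest the present ones, or None.
- manip.capture(name): name is "scene" or "top" or "wrist"; returns the picture (384x512x3 uint8, red, green, blue); there is no depth.
- manip.camera_params(name): a dict with "K" (3x3 intrinsics, pixels), "distortion" ([k1, k2, p1, p2, k3] as OpenCV has them; the pictures are not rectified), "R" (3x3) and "t" (3): a world point X has camera coordinates R X + t. Camera axes: x right, y down, z forward; pixel columns grow to the right and rows downward; lengths in m; the calibration is good to about 2 mm. A picture is of the moment at which its call begins: read the wrist's pose just before it. camera_params takes no time and is no camera call; for the wrist camera it gives the pose at the moment of the call.
A pose or a line that the arm cannot do raises manip.IKError and nothing moves.
- manip.hand_in(): hands the job in; it is judged then, once.
Readings, each from a call of its own:
- manip.get_clock(): time.
- manip.get_q(): joint angles.
- manip.get_joint_vel(): joint speeds.
- manip.get_effort(): joint torques, N m.
- manip.get_tcp_pos(): TCP position.
- manip.get_ee_rot(): TCP orientation.
- manip.get_ft_force(): force on the tool from outside, world axes, zero at the start.
- manip.get_torque(): the same for the moment, N m.
- manip.get_finger_gap(): finger opening in m.
- manip.get_grip_force(): force on a finger pad.
Only numpy, scipy, OpenCV 4.12 (cv2) and the standard library are available. Lean on these libraries where they do the work, as an engineer would, in place of code of your own. Each camera call takes 0.05 s, during which the arm holds its last target. There are 200 camera calls.

## Working session

There is one attempt and no reset: what is moved stays moved. The work goes in short steps, each a Python script; the robot and the scene stay as the last script left them, time stands still between calls to the robot, and variables do not carry over. Pictures are saved under pics/ and viewed, at most 16 in all, crops included, and the job is handed in when it is done.

```bash
ls; mkdir -p pics; python3 - <<'E'
from cell import manip
import cv2,numpy as np
for n in ["scene","top"]:
    im=manip.capture(n); p=manip.camera_params(n)
    cv2.imwrite(f"pics/{n}0.png",im[...,::-1])
    C=-p["R"].T@p["t"]; print(n,p["K"].round(1).tolist(),np.round(p["distortion"],3),C.round(3),p["R"].round(3).tolist())
im=manip.capture("wrist");p=manip.camera_params("wrist");print((-p["R"].T@p["t"]).round(3),p["R"].round(2).tolist(),p["K"][0][0])
cv2.imwrite("pics/wrist0.png",im[...,::-1])
print(manip.get_clock(), manip.get_ee_rot())
E
```

```text
pics
scene [[379.9, 0.0, 258.5], [0.0, 379.9, 195.7], [0.0, 0.0, 1.0]] [0.042 0.    0.    0.    0.   ] [ 0.954 -0.32   1.099] [[0.675, 0.738, 0.001], [0.645, -0.589, -0.487], [-0.359, 0.33, -0.873]]
top [[425.4, 0.0, 258.2], [0.0, 425.4, 186.5], [0.0, 0.0, 1.0]] [-0.071  0.     0.     0.     0.   ] [0.418 0.062 1.507] [[-0.012, -1.0, 0.003], [-0.994, 0.012, -0.108], [0.108, -0.005, -0.994]]
[0.084 0.548 0.373] [[0.27, 0.96, -0.0], [0.93, -0.26, 0.27], [0.26, -0.07, -0.96]] 295.4299381426168
0.15 [-1.01486305e-04  1.36472741e-01  9.90643731e-01 -4.23682041e-04]
```

View pics/scene0.png

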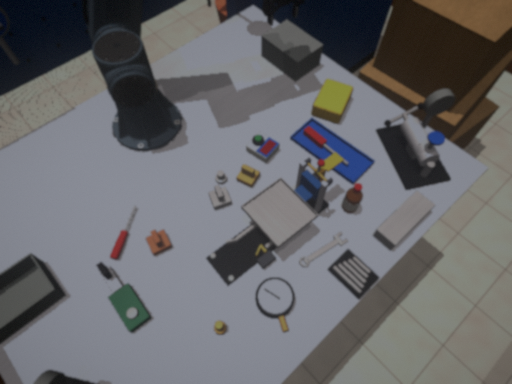

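View pics/top0.png

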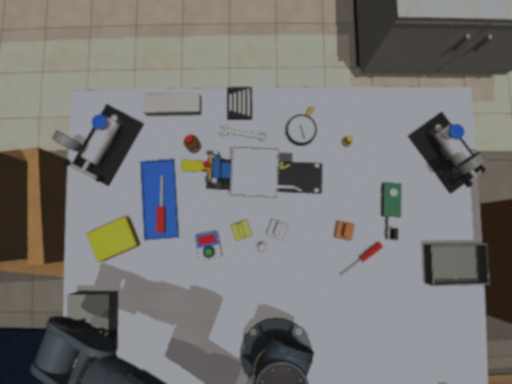

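The views show the stand at about top-view (255,172), with its posts to the left (+y). The sled is at (391,205) with its fin towards the robot, and the rod lies in the blue tray at (161,205), tip pointing away. The weights are brass (241,230), bright (277,228) and copper (344,230), and no dark one is visible. The store button is at (208,252).

```bash
cat > h.py <<'E'
from cell import manip
import cv2,numpy as np
from scipy.spatial.transform import Rotation as Ro
def rays(p,px):
    px=np.asarray(px,float).reshape(-1,1,2)
    u=cv2.undistortPoints(px,np.array(p["K"]),np.array(p["distortion"])).reshape(-1,2)
    R=np.array(p["R"]);C=-R.T@np.array(p["t"])
    return C,np.c_[u,np.ones(len(u))]@R
def plane(p,px,z):
    C,d=rays(p,px); return C+d*((z-C[2])/d[:,2])[:,None]
def tri(obs):  # [(p,px),...] -> point, rms residual
    A=np.zeros((3,3));b=np.zeros(3);L=[]
    for p,px in obs:
        C,d=rays(p,px);d=d[0]/np.linalg.norm(d[0]);M=np.eye(3)-np.outer(d,d);A+=M;b+=M@C;L.append((M,C))
    X=np.linalg.solve(A,b);return X,max(np.linalg.norm(M@(X-C)) for M,C in L)
def quat(yaw):   # tool down, tool x axis at heading yaw; fingers close along yaw-90
    x=np.array([np.cos(yaw),np.sin(yaw),0]);z=np.array([0,0,-1.]);y=np.cross(z,x)
    q=Ro.from_matrix(np.c_[x,y,z]).as_quat();return [q[3],q[0],q[1],q[2]]
def shot(n,name):
    p=manip.camera_params(n);im=manip.capture(n)
    cv2.imwrite(f"pics/{name}.png",im[...,::-1]);np.save(f"pics/{name}.npy",p,allow_pickle=True);return p,im
def load(name):
    return np.load(f"pics/{name}.npy",allow_pickle=True).item(),cv2.imread(f"pics/{name}.png")[...,::-1]
E
python3 - <<'E'
from h import *
p=manip.camera_params("top")
for n,px,z in [("standpan",(255,172),.1),("base end",(322,178),.008),("sledhead",(391,199),.03),("fin",(392,233),.074),("brass",(241,230),.06),("bright",(277,228),.06),("cop",(344,230),.06),("rodh",(161,219),.02),("tip",(162,178),.01),("tail",(192,166),.17),("store",(208,252),.058)]:
    print(n,plane(p,px,z)[0].round(3))
# wrist tours, tool x heading toward +x
q=quat(0)
for i,(x,y) in enumerate([(.45,.30),(.48,.0),(.42,-.33)]):
    manip.move_ptp([x,y,.33],q); p,_=shot("wrist",f"w{i}")
    print((-p["R"].T@p["t"]).round(3),manip.get_clock(),manip.get_q().__repr__())
E
python3 -c "
import cv2,numpy as np
a=[cv2.imread(f'pics/w{i}.png') for i in range(3)]
cv2.imwrite('pics/t1.png',cv2.resize(a[0],(800,600)));cv2.imwrite('pics/t2.png',cv2.resize(a[1],(800,600)));cv2.imwrite('pics/t3.png',a[2])"
```

```text
standpan [0.619 0.066 0.1  ]
base end [ 0.608 -0.172  0.008]
sledhead [ 0.528 -0.41   0.03 ]
fin [ 0.41  -0.394  0.074]
brass [0.427 0.116 0.06 ]
bright [ 0.432 -0.006  0.06 ]
cop [ 0.422 -0.234  0.06 ]
rodh [0.469 0.397 0.02 ]
tip [0.615 0.398 0.01 ]
tail [0.631 0.266 0.17 ]
store [0.354 0.228 0.058]
[0.519 0.301 0.471] 2.0667 array([5.02718765e-01, 2.50388850e-01, 1.54233259e+00, 7.09335272e-05,
       1.34913553e+00, 2.07206188e+00])
[0.55  0.001 0.472] 3.275 array([-9.50335540e-02,  1.30638067e-01,  1.68821888e+00,  1.77463833e-04,
        1.32268771e+00,  1.47441580e+00])
[ 0.49  -0.329  0.472] 4.5917 array([-7.50956863e-01,  2.36699513e-01,  1.55923700e+00,  1.95971547e-04,
        1.34553801e+00,  8.18260372e-01])
```

View pics/t2.png

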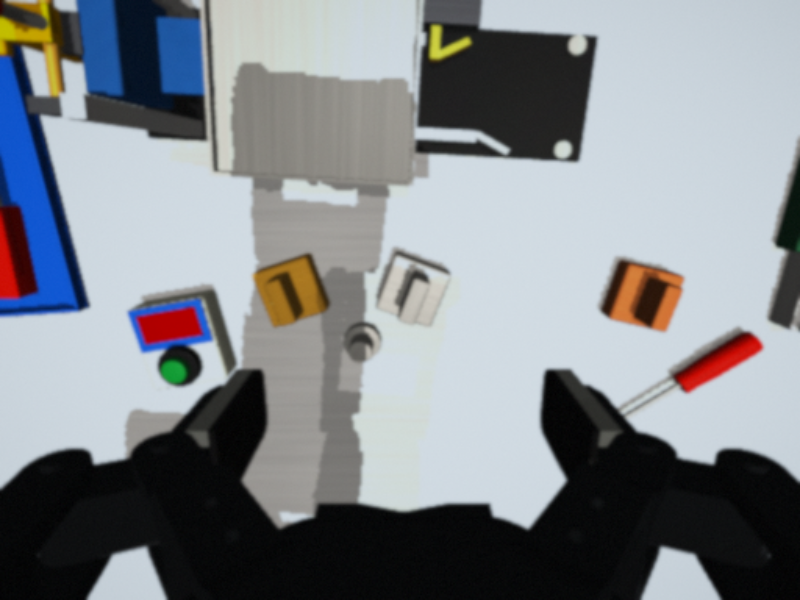

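View pics/t3.png

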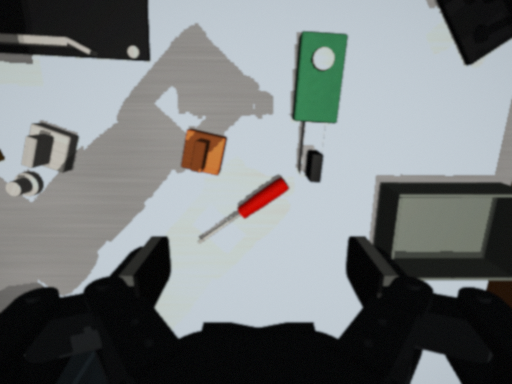

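View pics/t1.png

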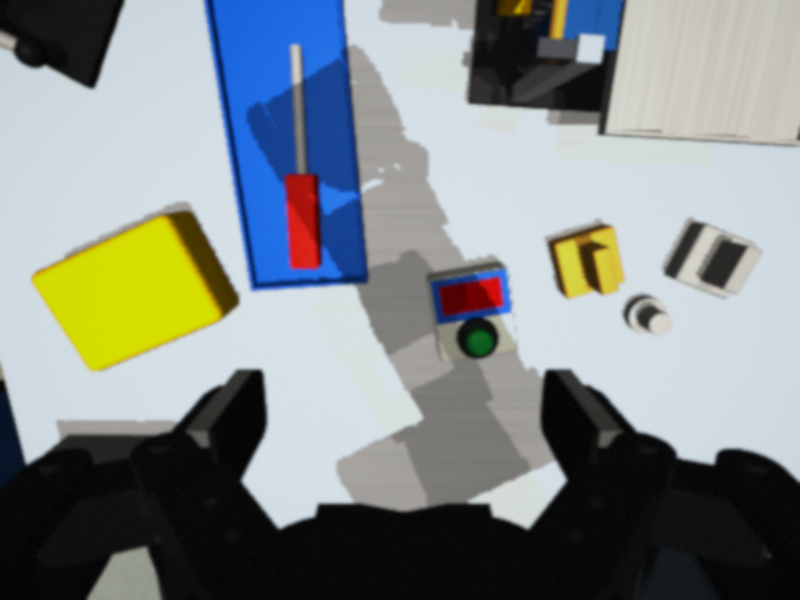

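Middle view: the base plate's open end is at (585,95), the rail and the brass catch are visible, and the weights are at (290,290), (413,288) and (645,295). Right view: the sled head is at (321,77), its fin at (314,165). Left view: the rod lies along column 300, from its tip at row 45 to the handle end at row 268, and the store button is at (480,338).

```bash
cat >> h.py <<'E'
def mask(im,lo,hi):
    return cv2.inRange(cv2.cvtColor(np.ascontiguousarray(im),cv2.COLOR_RGB2HSV),np.array(lo),np.array(hi))
def cont(m,near=None,amin=30):
    cs=[c for c in cv2.findContours(m,cv2.RETR_EXTERNAL,cv2.CHAIN_APPROX_NONE)[0] if cv2.contourArea(c)>amin]
    if near is not None: cs.sort(key=lambda c:np.linalg.norm(c.reshape(-1,2).mean(0)-near))
    else: cs.sort(key=lambda c:-cv2.contourArea(c))
    return cs
def rect(p,c,z):
    P=plane(p,c.reshape(-1,2),z)[:,:2]; r=cv2.minAreaRect((P*1000).astype(np.float32)); 
    (cx,cy),(a,b),t=r
    if a<b: a,b=b,a;t+=90
    return np.array([cx,cy])/1000,(round(a,1),round(b,1)),t   # long-axis angle deg
E
python3 - <<'E'
from h import *
q=quat(0)
for i,(x,y) in enumerate([(.52,-.02),(.50,.13)]):
    manip.move_ptp([x,y,.40],q); shot("wrist",f"s{i}")
manip.move_ptp([.42,-.36,.25],q); shot("wrist","s2")
for n in ["s2","w2"]:
    p,im=load(n); c=cont(mask(im,(55,80,30),(90,255,255)))[0]
    print(n,rect(p,c,.03), [rect(p,c,z)[1] for z in (.02,.04)])
def disc(n):
    p,im=load(n); g=cont(mask(im,(55,80,30),(90,255,255)))[0]
    m=np.zeros(im.shape[:2],np.uint8); cv2.drawContours(m,[g],-1,255,-1); m=cv2.erode(m,np.ones((5,5)))
    m&=mask(im,(0,0,120),(180,70,255)); c=cont(m,amin=10)[0]; return p,cv2.minEnclosingCircle(c)[0]
print(tri([disc("s2"),disc("w2")]))
print(manip.get_clock())
im=cv2.imread("pics/s0.png"); cv2.imwrite("pics/t4.png",cv2.resize(im[:300],(800,469),interpolation=cv2.INTER_CUBIC))
im=cv2.imread("pics/s2.png"); cv2.imwrite("pics/t5.png",im)
E
```

```text
s2 (array([ 0.52857562, -0.41426907]), (117.1, 62.3), 176.54865264892578) [(120.3, 64.0), (113.9, 60.6)]
w2 (array([ 0.52819928, -0.41356119]), (117.8, 63.1), 176.63771057128906) [(120.5, 64.6), (115.2, 61.7)]
(array([ 0.55337261, -0.41676021,  0.0428521 ]), np.float64(3.0212067308118343e-05))
8.5333
```

View pics/t4.png

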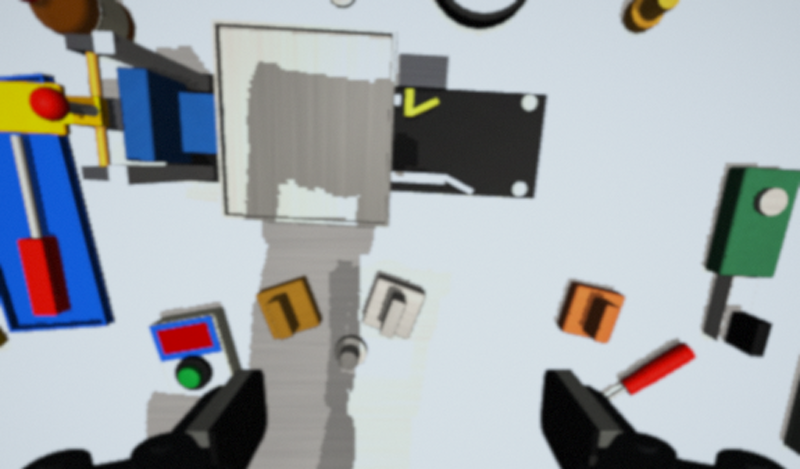

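View pics/t5.png

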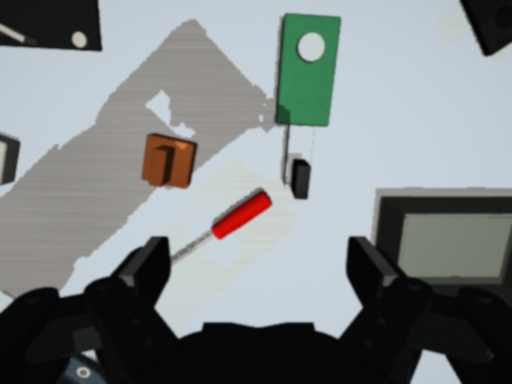

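The stand view shows pan rim corners at (216,23), (395,35), (388,224) and (226,214), the base end corners at (546,95) and (533,198), and the catch at (420,100). The sled view shows the head at (308,70) and the fin top at about (303,180).

```bash
python3 - <<'E'
from h import *
p0,i0=load("s0");p1,i1=load("s1");s=512/800
g=[cv2.cvtColor(np.ascontiguousarray(i),cv2.COLOR_RGB2GRAY) for i in (i0,i1)]
def proj(p,X):
    rv,_=cv2.Rodrigues(np.array(p["R"])); return cv2.projectPoints(np.array([X]),rv,np.array(p["t"]),np.array(p["K"]),np.array(p["distortion"]))[0].reshape(2)
def sub(gr,px): return cv2.cornerSubPix(gr,np.array([[px]],np.float32),(4,4),(-1,-1),(cv2.TERM_CRITERIA_EPS+cv2.TERM_CRITERIA_COUNT,50,.01)).reshape(2)
for n,px,z in [("end+x",(546,95),.008),("end-x",(533,198),.008),("scr1",(529,102),.01),("scr2",(519,189),.01),("pan+x+y",(216,23),.108),("pan+x-y",(395,35),.108),("pan-x-y",(388,224),.108),("pan-x+y",(226,214),.108)]:
    a=sub(g[0],np.array(px)*s); b=sub(g[1],proj(p1,plane(p0,a,z)[0]))
    X,e=tri([(p0,a),(p1,b)]); print(n,a.round(1),b.round(1),"plane",plane(p0,a,z)[0].round(4),plane(p1,b,z)[0].round(4),"tri",X.round(4),round(e,4))
for nm in("s0","s1"):
    p,im=load(nm); c=cont(mask(im,(25,150,90),(33,255,255)),near=(30,60))
    for k in c[:2]: 
        x,y,w,h=cv2.boundingRect(k); print(nm,"yel",x,y,w,h,plane(p,[(x,y),(x,y+h)],.174).round(3).tolist())
    m=mask(im,(0,150,60),(8,255,255))|mask(im,(172,150,60),(180,255,255))
    for k in cont(m)[:6]: print(nm,"red",np.round(k.reshape(-1,2).mean(0)),cv2.contourArea(k))
for nm in("s2","w2"):
    p,im=load(nm); c=cont(mask(im,(0,0,0),(180,255,45)),near=(302,178) if nm=="s2" else (314,165))[0]
    print(nm,cv2.boundingRect(c)); print(rect(p,c,.074),plane(p,[(303,180)],.074))
cv2.imwrite("pics/t6.png",cv2.resize(i1[:300,:400,::-1],(800,600),interpolation=cv2.INTER_CUBIC))
E
```

```text
end+x [349.2  60.3] [438.5  47.3] plane [ 0.6642 -0.1726  0.008 ] [ 0.6648 -0.1687  0.008 ] tri [ 0.6667 -0.1766 -0.006 ] 0.0005
end-x [340.1 126.3] [426.4 115. ] plane [ 0.556  -0.1653  0.008 ] [ 0.556  -0.1653  0.008 ] tri [ 0.556  -0.1653  0.008 ] 0.0
scr1 [338.6  65.3] [430.   52.7] plane [ 0.6562 -0.1549  0.01  ] [ 0.6562 -0.1549  0.01  ] tri [ 0.6562 -0.1549  0.01  ] 0.0
scr2 [332.2 121. ] [419.2 109.5] plane [ 0.5654 -0.1503  0.01  ] [ 0.5654 -0.1503  0.01  ] tri [ 0.5654 -0.1503  0.01  ] 0.0Traceback (most recent call last):
  File "<stdin>", line 8, in <module>
  File "<stdin>", line 6, in sub
cv2.error: OpenCV(4.12.0) /io/opencv/modules/imgproc/src/cornersubpix.cpp:99: error: (-215:Assertion failed) Rect(0, 0, src.cols, src.rows).contains(cT) in function 'cornerSubPix'
```

```bash
python3 - <<'E'
from h import *
p0,i0=load("s0");p1,i1=load("s1");s=512/800
P={}
for n,px,z in [("pan+x+y",(216,23),.108),("pan+x-y",(395,35),.108),("pan-x-y",(388,224),.108),("pan-x+y",(226,214),.108),("postR",(97,173),.191)]:
    P[n]=plane(p0,np.array(px)*s,z)[0]; print(n,P[n].round(4))
for nm in("s0","s1"):
    p,im=load(nm); c=cont(mask(im,(25,150,90),(33,255,255)),near=(30,60))
    for k in c[:2]: 
        x,y,w,h=cv2.boundingRect(k); print(nm,"yel",x,y,w,h,plane(p,[(x,y),(x,y+h)],.174).round(3).tolist())
    m=mask(im,(0,150,60),(8,255,255))|mask(im,(172,150,60),(180,255,255))
    for k in cont(m)[:6]: print(nm,"red",np.round(k.reshape(-1,2).mean(0)),cv2.contourArea(k))
for nm in("s2","w2"):
    p,im=load(nm); c=cont(mask(im,(0,0,0),(180,255,45)),near=(302,178) if nm=="s2" else (314,165))[0]
    print(nm,cv2.boundingRect(c)); print(rect(p,c,.074),plane(p,[(303,180)],.074))
cv2.imwrite("pics/t6.png",cv2.resize(i1[:300,:400,::-1],(800,600),interpolation=cv2.INTER_CUBIC))
E
```

```text
pan+x+y [0.7056 0.1365 0.108 ]
pan+x-y [ 0.6964 -0.0134  0.108 ]
pan-x-y [ 0.538  -0.0061  0.108 ]
pan-x+y [0.5473 0.1444 0.108 ]
postR [0.5853 0.2047 0.191 ]
s0 yel 0 34 66 52 [[0.669, 0.271, 0.174], [0.613, 0.284, 0.174]]
s0 yel 62 84 5 22 [[0.615, 0.21, 0.174], [0.591, 0.215, 0.174]]
s0 red [ 25. 177.] 790.0
s0 red [421. 235.] 515.5
s0 red [118. 216.] 375.5
s0 red [31. 66.] 325.0
s1 yel 109 32 59 34 [[0.651, 0.298, 0.174], [0.615, 0.303, 0.174]]
s1 yel 0 165 62 81 [[0.499, 0.457, 0.174], [0.386, 0.483, 0.174]]
s1 red [109. 165.] 793.0
s1 red [496. 228.] 433.5
s1 red [200. 206.] 392.0
s1 red [174.  45.] 307.0
s2 (291, 160, 18, 38)
(array([ 0.4135513 , -0.40479977]), (42.2, 17.9), 177.99420928955078) [[ 0.41216799 -0.40888452  0.074     ]]
w2 (306, 151, 15, 30)
(array([ 0.41285532, -0.40362436]), (40.1, 19.0), 177.4483871459961) [[ 0.39257995 -0.39082718  0.074     ]]
```

View pics/t6.png

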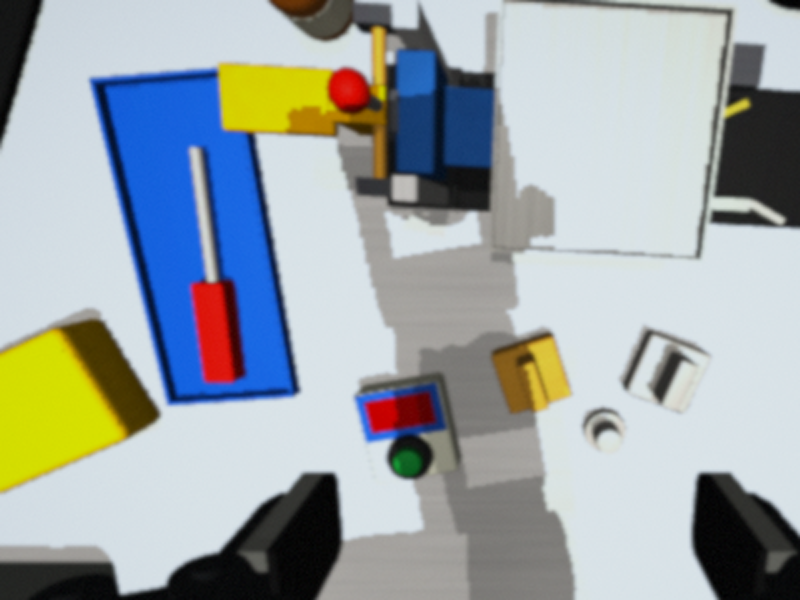

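The pan corners are consistent in both views and give a stand yaw of about -3.5°. The tail is at (270,95) and the rod at (195,150)–(220,380). Before gripping the sled I'll take one closer look at the guide mouth.

```bash
python3 - <<'E'
from h import *
p0,_=load("s0");p1,_=load("s1");s=512/800
for n,a,b in [("+x-y",(395,35),(732,10)),("-x-y",(388,224),(699,257)),("-x+y",(226,214),(492,247))]:
    print(n,tri([(p0,np.array(a)*s),(p1,np.array(b)/2)]))
q=quat(0)
for i,y in enumerate([-.13,-.06]):
    manip.move_ptp([.53,y,.17],q); shot("wrist",f"g{i}")
print(manip.get_clock())
a=np.vstack([load(f"g{i}")[1][:230] for i in (0,1)])[...,::-1]
cv2.imwrite("pics/t7.png",cv2.resize(a,None,fx=1.3,fy=1.3,interpolation=cv2.INTER_CUBIC))
E
```

```text
+x-y (array([ 0.69921536, -0.01316927,  0.0990754 ]), np.float64(0.0005897891686487602))
-x-y (array([ 0.53771045, -0.00551996,  0.0966372 ]), np.float64(0.0011172084666475474))
-x+y (array([0.54630581, 0.14757145, 0.09966606]), np.float64(0.0001607394774772653))
10.0583
```

View pics/t7.png

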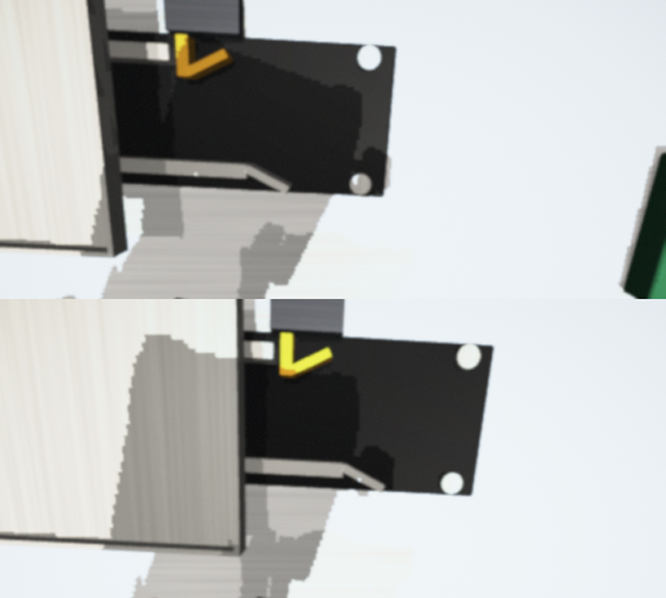

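The close view shows the base end corners at (395,46) and (383,195), the -x rail inner edge at (122,158)–(248,165) and the catch nose at (182,75).

```bash
python3 - <<'E'
from h import *
p0,_=load("g0");p1,_=load("g1");f=1.3
obs={"c+":((395,46),(493,48)),"c-":((383,195),(471,195)),"s+":((369,57),(469,58)),"s-":((360,184),(452,184)),"kink":((248,165),(345,164)),"kinklo":((246,178),(345,174)),"flare":((290,186),(384,189)),"nose":((182,76),(286,76)),"railR":((168,60),(273,60))}
X={}
for n,(a,b) in obs.items():
    X[n],e=tri([(p0,np.array(a)/f),(p1,np.array(b)/f)]); print(n,X[n].round(4),round(e,4))
for n in("c+","c-","s+","s-"): print(n,[plane(p,np.array(o)/f,.008)[0].round(4) for p,o in zip((p0,p1),obs[n])])
for pr,o in ((p0,((122,158),(248,165))),(p1,((245,159),(345,164)))):
    P=plane(pr,np.array(o)/f,.028);d=P[1]-P[0];print("rail",P.round(4),np.degrees(np.arctan2(d[0],d[1])))
E
```

```text
c+ [ 0.6637 -0.1733  0.0074] 0.0006
c- [ 0.5564 -0.1687  0.004 ] 0.0
s+ [ 0.6553 -0.1542  0.0149] 0.0003
s- [ 0.5664 -0.1493  0.015 ] 0.0
kink [ 0.5818 -0.0667  0.0266] 0.0003
kinklo [ 0.5743 -0.0666  0.0352] 0.0014
flare [ 0.5646 -0.0963  0.0223] 0.0011
nose [ 0.641  -0.0261  0.0297] 0.0001
railR [ 0.651  -0.0176  0.0295] 0.0001
c+ [array([ 0.6641, -0.1733,  0.008 ]), array([ 0.6629, -0.173 ,  0.008 ])]
c- [array([ 0.5569, -0.1682,  0.008 ]), array([ 0.557 , -0.1672,  0.008 ])]
s+ [array([ 0.6569, -0.1547,  0.008 ]), array([ 0.6563, -0.1564,  0.008 ])]
s- [array([ 0.5656, -0.1498,  0.008 ]), array([ 0.5657, -0.1515,  0.008 ])]
rail [[ 0.5866  0.0238  0.028 ]
 [ 0.5816 -0.067   0.028 ]] -176.83437780777047
rail [[ 0.5858  0.0056  0.028 ]
 [ 0.5823 -0.0667  0.028 ]] -177.22618460041062
```

The stand checks out: the rail kink comes out at (-34,-137) and the nose at (23,-94) in its frame, both as given. Now I'll grasp the sled.

```bash
cat >> h.py <<'E'
SY=np.radians(-3.1); SC=np.array([.623,.0685])
ux=np.array([np.cos(SY),np.sin(SY)]); uy=np.array([-np.sin(SY),np.cos(SY)])
def st(x,y,z): return [*(SC+ux*x+uy*y),z]
def say(*a): print(*a,"gap",round(float(manip.get_finger_gap()),4),"gf",np.round(manip.get_grip_force(),1),"ft",np.round(manip.get_ft_force(),1),"tcp",np.round(manip.get_tcp_pos(),4),"t",round(manip.get_clock(),1))
E
python3 - <<'E'
from h import *
q=quat(np.radians(-3.2))
manip.command_gripper(.036,80)
manip.move_ptp([.410,-.407,.14],q)
print(manip.move_l([.410,-.407,.036],v=.12,stop_force=8)); say("down")
manip.command_gripper(0,80); say("grip")
manip.move_l([.410,-.407,.15],v=.12); say("lift")
manip.move_ptp(st(0,-.335,.15),quat(SY+np.pi/2)); say("pre")
p,im=shot("wrist","h0")
c=cont(mask(im,(55,80,30),(90,255,255)))[0]
r=rect(p,c,.144); print(r, "sled front expects",st(0,-.215,0))
shot("scene","h1")
cv2.imwrite("pics/t8.png",np.hstack([cv2.imread("pics/h0.png")[:,:400],cv2.imread("pics/h1.png")[:,60:460]]))
E
```

```text
False
down gap 0.0359 gf 0.0 ft [0.6 0.  0.9] tcp [ 0.4104 -0.4073  0.0367] t 13.0
grip gap 0.0153 gf 78.5 ft [-0.2  0.6  6.5] tcp [ 0.4104 -0.4075  0.0369] t 13.3
lift gap 0.0151 gf 77.8 ft [ 0.1 -0.4 -3.4] tcp [ 0.4097 -0.4066  0.1492] t 14.4
pre gap 0.0151 gf 77.9 ft [-0.3 -0.5 -3.3] tcp [ 0.6044 -0.2665  0.1496] t 15.5
(array([ 0.6110918 , -0.18014931]), (60.7, 54.8), 176.76270294189453) sled front expects [np.float64(0.6113730552082733), np.float64(-0.14618538412013551), 0]
```

View pics/t8.png

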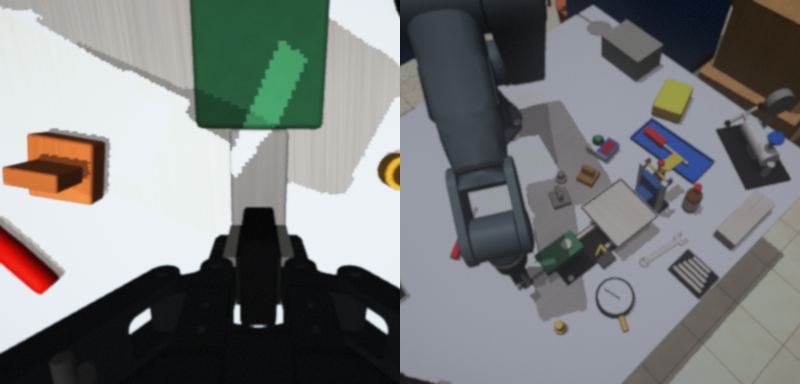

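The sled sits straight in the grip, with the head edges at columns 192–328 centred on the fingers. I'll lower it and slide it in.

```bash
python3 - <<'E'
from h import *
o=-.0008
manip.move_l(st(o,-.335,.056),v=.12); say("low")
print(manip.move_l(st(o,-.335,.0445),v=.03,stop_force=10)); say("set")
z=manip.get_tcp_pos()[2]
for y in (-.30,-.27,-.24,-.20,-.17,-.150):
    s=manip.move_l(st(o,y,.045),v=.05,stop_force=14); say(y,s)
    if s: break
E
```

```text
low gap 0.0153 gf 77.9 ft [ 0.1 -0.1 -2.7] tcp [ 0.6046 -0.2663  0.0569] t 16.5
False
set gap 0.0152 gf 78.4 ft [-0.3  0.8  0.6] tcp [ 0.6041 -0.2659  0.0446] t 17.1
-0.3 False gap 0.0152 gf 80.1 ft [-0.1  1.7  0. ] tcp [ 0.6059 -0.2308  0.0448] t 17.9
-0.27 False gap 0.0149 gf 80.4 ft [-2.9  4.   0.6] tcp [ 0.6072 -0.2003  0.0448] t 18.7
-0.24 False gap 0.0152 gf 80.2 ft [-3.   3.9 -0.4] tcp [ 0.6092 -0.1705  0.0449] t 19.4
-0.2 False gap 0.0151 gf 80.1 ft [-3.5  2.1 -1.9] tcp [ 0.6113 -0.1307  0.0449] t 20.4
-0.17 False gap 0.0152 gf 79.9 ft [-3.9  2.6 -1.4] tcp [ 0.6129 -0.1007  0.0449] t 21.1
-0.15 False gap 0.015 gf 79.9 ft [-2.9  2.8 -2.1] tcp [ 0.614  -0.0808  0.0449] t 21.7
```

```bash
python3 - <<'E'
from h import *
o=-.0008
print(manip.move_l(st(o,-.132,.045),v=.02,stop_force=10)); say("end")
P=manip.get_tcp_pos()[:2]-SC; print("stand xy",P@ux,P@uy)
p,im=shot("wrist","k0")
manip.command_gripper(.034); say("open")
manip.move_l([*manip.get_tcp_pos()[:2],.2],v=.2)
manip.move_ptp([.52,-.02,.40],quat(0)); shot("wrist","k1")
im=cv2.imread("pics/k1.png")[0:260,130:512]
cv2.imwrite("pics/t9.png",np.hstack([cv2.resize(im,None,fx=2,fy=2,interpolation=cv2.INTER_CUBIC)]))
E
```

```text
True
end gap 0.0152 gf 80.2 ft [ 0.1 -2.9 -0.2] tcp [ 0.6148 -0.0712  0.0449] t 22.2
stand xy -0.0006224605968020881 -0.13994125364553928
open gap 0.0342 gf 0.0 ft [0.4 0.3 1.3] tcp [ 0.6137 -0.071   0.044 ] t 22.6
```

View pics/t9.png

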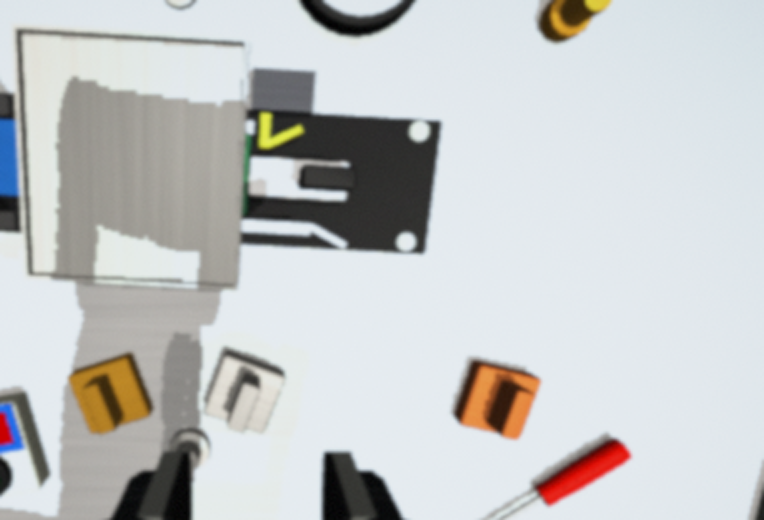

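The pan hides the head and the catch has sprung back (brass V at (265,130)), so the sled is home at y ≈ -140 against the stop. Block corners in this view: brass (70,372)/(130,355), bright (225,350)/(283,378), copper (472,360)/(538,378).

```bash
cat > w.py <<'E'
from h import *
V=[.52,-.02,.40]
def look(name):
    manip.move_ptp(V,quat(0)); return shot("wrist",name)
def moved(name,px,ref="k1",r=16):
    a=load(ref)[1].astype(float);b=load(name)[1].astype(float);x,y=map(int,px)
    s=np.s_[max(0,y-r):y+r,x-r:x+r]; return float(np.abs(a[s]-b[s]).mean())
def pick(xy,yaw):
    q=quat(yaw); manip.command_gripper(.046,60)
    manip.move_ptp([*xy,.15],q)
    if manip.move_l([*xy,.033],v=.15,stop_force=8): say("CONTACT"); manip.move_l([*xy,.15]); return False
    manip.command_gripper(0,60); say("grip"); manip.move_l([*xy,.22],v=.2); say("lift")
    return manip.get_finger_gap()>.011
def place(x,y):
    q=quat(SY); manip.move_ptp(st(x,y,.22),q); say("over")
    manip.move_l(st(x,y,.150),v=.15)
    s=manip.move_l(st(x,y,.122),v=.03,stop_force=4); say("set",s)
    manip.command_gripper(.036); manip.move_l(st(x,y,.24),v=.2)
E
python3 - <<'E'
from w import *
p,im=load("k1")
def c2(px): return np.array(px)/2+[130,0]
# top-face corners of blocks (crop px)
W={"brass":[(70,372),(130,355),(152,412),(103,433)],"bright":[(225,350),(283,378),(265,432),(206,408)],"cop":[(475,361),(539,379),(520,437),(462,418)]}
for n,c in W.items():
    P=plane(p,[c2(k) for k in c],.02); print(n,P[:,:2].mean(0).round(4),[round(float(np.linalg.norm(P[i]-P[i-1])),3) for i in range(4)])
# fin mask by contour at top, compare with colour for brass/copper
for n,near,lo,hi in [("brass",c2((110,393)),(10,110,40),(24,255,255)),("cop",c2((500,398)),(4,110,40),(16,255,255))]:
    c=cont(mask(im,lo,hi),near=near,amin=150)[0]; print(n,rect(p,c,.026))
E
```

```text
brass [0.4292 0.1116] [0.065, 0.058, 0.057, 0.051]
bright [ 0.4304 -0.0092] [0.058, 0.059, 0.055, 0.06]
cop [ 0.4242 -0.2442] [0.055, 0.063, 0.058, 0.06]
brass (array([0.42963599, 0.11369418]), (62.6, 61.9), 17.869897842407227)
cop (array([ 0.42540082, -0.23878922]), (63.7, 61.3), 76.41178131103516)
```

```bash
python3 - <<'E'
from w import *
look("k2"); print("diff",[moved("k2",(130+x/2,y/2)) for x,y in((110,393),(245,390),(500,398))])
manip.move_ptp([.425,-.241,.20],quat(np.radians(-14)))
p,im=shot("wrist","c0"); c=cont(mask(im,(4,110,40),(16,255,255)))[0]; print(rect(p,c,.026))
p1,i1=load("k1"); c1=cont(mask(i1,(4,110,40),(16,255,255)),near=(380,199),amin=150)[0]
m=lambda c:cv2.minAreaRect(c)[0]
print("tri",tri([(p,m(c)),(p1,m(c1))]))
xy=rect(p,c,.026)[0]
if pick([.425,-.241],np.radians(-14)): place(.040,-.036)
look("k3")
im=cv2.imread("pics/k3.png");cv2.imwrite("pics/t10.png",np.hstack([cv2.imread("pics/c0.png")[:,100:400],im[:,:450]]))
E
```

```text
diff [1.861328125, 2.6259765625, 1.7076822916666667]
(array([ 0.42301697, -0.24367754]), (63.1, 57.7), 166.59320831298828)
tri (array([ 0.42252965, -0.24323602,  0.01626157]), np.float64(0.0008125530350838118))
grip gap 0.0152 gf 59.5 ft [-0.7 -0.2  7. ] tcp [ 0.4255 -0.2414  0.0339] t 28.5
lift gap 0.0149 gf 58.5 ft [ 0.9 -0.2 -2.3] tcp [ 0.4245 -0.2407  0.219 ] t 29.5
over gap 0.0153 gf 58.5 ft [-0.2  0.4 -2.3] tcp [0.6607 0.0292 0.22  ] t 30.9
set True gap 0.0151 gf 59.6 ft [-2.5  0.4  5.6] tcp [0.6609 0.0304 0.1313] t 32.2
```

View pics/t10.png

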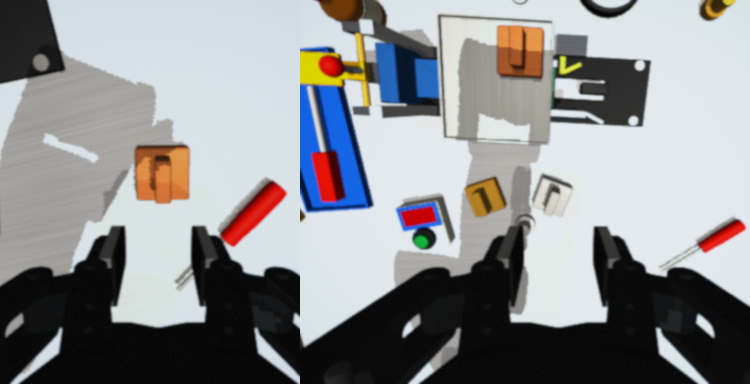

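The copper weight stands on the pan at (520,50). The other two have not moved, at (485,195) and (552,195). Next are the brass one and then the bright one.

```bash
python3 - <<'E'
from w import *
B=((130+55,196),(130+122,195))
d=moved("k3",B[0]);print("diff",d,moved("k3",B[1]))
ok=d<8
if ok and pick([.429,.112],np.radians(17)): place(-.040,-.036)
else: raise SystemExit
look("k4"); d=moved("k4",B[1]);print("diff",d)
if d<10 and pick([.430,-.009],np.radians(-25)): place(0,.037)
look("k5")
im=cv2.imread("pics/k5.png");cv2.imwrite("pics/t11.png",cv2.resize(im[:300,:420],(800,571),interpolation=cv2.INTER_CUBIC))
E
```

```text
diff 2.2578125 4.645182291666667
grip gap 0.015 gf 59.3 ft [-1.8  0.   7.4] tcp [0.4294 0.1121 0.0338] t 36.8
lift gap 0.0151 gf 58.4 ft [ 0.7  0.4 -3.6] tcp [0.4284 0.1119 0.219 ] t 37.9
over gap 0.0154 gf 58.4 ft [-0.4  0.7 -2.4] tcp [0.5805 0.0347 0.2187] t 38.6
set True gap 0.0155 gf 59.6 ft [-1.5 -0.1  6. ] tcp [0.581  0.0347 0.1311] t 39.9
diff 5.734700520833333
grip gap 0.015 gf 59.1 ft [-1.8  0.   7.2] tcp [ 0.4304 -0.0091  0.0337] t 44.3
lift gap 0.0148 gf 58.4 ft [ 0.1  0.2 -2.2] tcp [ 0.4294 -0.0089  0.2191] t 45.4
over gap 0.015 gf 58.4 ft [-0.5 -0.  -1.9] tcp [0.6241 0.1048 0.2194] t 46.3
set True gap 0.0151 gf 59.5 ft [-2.3 -1.1  5.6] tcp [0.6249 0.1054 0.1311] t 47.6
```

```bash
ls pics/t11.png
```

```text
pics/t11.png
```

```bash
python3 - <<'E'
from w import *
q=quat(0)
for i,y in enumerate([.20,.30]):
    manip.move_ptp([.50,y,.40],q); shot("wrist",f"r{i}")
print(manip.get_clock())
red=lambda im:mask(im,(0,150,60),(8,255,255))|mask(im,(172,150,60),(180,255,255))
H=[]
for n,guess in (("w0",[.463,.40,.03]),("r0",[.463,.40,.03]),("r1",[.463,.40,.03])):
    p,im=load(n)
    g=cv2.projectPoints(np.array([guess]),cv2.Rodrigues(np.array(p["R"]))[0],np.array(p["t"]),np.array(p["K"]),np.array(p["distortion"]))[0].reshape(2)
    c=cont(red(im),near=g,amin=200)[0]; H.append((p,cv2.minAreaRect(c)[0])); print(n,g.round(),rect(p,c,.032))
    # tail
    pt=[*(SC+uy*.19),.174]; g=cv2.projectPoints(np.array([pt]),cv2.Rodrigues(np.array(p["R"]))[0],np.array(p["t"]),np.array(p["K"]),np.array(p["distortion"]))[0].reshape(2)
    cs=cont(mask(im,(24,150,60),(34,255,255)),near=g,amin=200)
    if cs:
        k=cs[0].reshape(-1,2); P=plane(p,k,.174)[:,:2]-SC; a=P@ux;b=P@uy
        sel=b>.155; print("  tail",g.round(),cv2.boundingRect(k),"x",a[sel].min().round(4),a[sel].max().round(4),"ymax",b.max().round(4), "ends px",k[np.argmin(k[:,0]+k[:,1])],k[np.argmin(k[:,0]-k[:,1])])
print("handle tri",tri(H),tri(H[1:]))
im=cv2.imread("pics/r1.png");im0=cv2.imread("pics/k5.png")
cv2.imwrite("pics/t12.png",np.hstack([im[:300],im0[:300,:288]]))
E
```

```text
51.05
w0 [192. 146.] (array([0.46998886, 0.39559918]), (86.6, 27.8), 0.026901695877313614)Traceback (most recent call last):
  File "<stdin>", line 17, in <module>
    return umr_minimum(a, axis, None, out, keepdims, initial, where)
ValueError: zero-size array to reduction operation minimum which has no identity
```

```bash
cat > r.py <<'E'
from w import *
red=lambda im:mask(im,(0,150,60),(8,255,255))|mask(im,(172,150,60),(180,255,255))
def prj(p,X): return cv2.projectPoints(np.array([X],float),cv2.Rodrigues(np.array(p["R"]))[0],np.array(p["t"]),np.array(p["K"]),np.array(p["distortion"]))[0].reshape(2)
E
python3 - <<'E'
from r import *
H=[];E=[[],[]]
for n in ("r0","r1"):
    p,im=load(n)
    c=cont(red(im),near=prj(p,[.47,.396,.03]),amin=200)[0]; H.append((p,cv2.minAreaRect(c)[0])); print(n,rect(p,c,.032))
    g=prj(p,[*(SC+uy*.19),.174])
    k=cont(mask(im,(24,150,60),(34,255,255)),near=g,amin=200)[0].reshape(-1,2); P=plane(p,k,.174)[:,:2]-SC; a=P@ux;b=P@uy
    e1=k[np.argmin(k[:,0]+k[:,1])];e2=k[np.argmin(k[:,0]-k[:,1])];E[0].append((p,e1));E[1].append((p,e2))
    print("  tail",g.round(),cv2.boundingRect(k),"x",a[b>.155].min(),a[b>.155].max(),"ymax",b.max(),e1,e2)
    bl=cont(red(im),near=prj(p,[*(SC+uy*.135),.2]),amin=80)[0];E.append((p,cv2.minEnclosingCircle(bl)[0]))
print("handle tri",tri(H)); print("ball",tri(E[2:]))
for e in E[:2]:
    X,r=tri(e); d=X[:2]-SC; print("tail end",X.round(4),"stand",(d@ux).round(4),(d@uy).round(4),round(r,4))
im=cv2.imread("pics/r1.png");im0=cv2.imread("pics/k5.png")
cv2.imwrite("pics/t12.png",np.hstack([im[:300],im0[:300,:288]]))
E
```

```text
r0 (array([0.46968884, 0.39369022]), (87.4, 29.9), 179.43145751953125)
  tail [207.  49.] (171, 32, 57, 26) x -0.010603938518916486 0.0160462565758143 ymax 0.23091815769797525 [172  32] [171  56]
r1 (array([0.46982559, 0.39603818]), (87.4, 26.5), 179.4849853515625)
  tail [295.  49.] (258, 32, 82, 37) x -0.018930524388757024 0.01739571568998362 ymax 0.23194800200826174 [260  32] [258  63]
handle tri (array([0.46851699, 0.39839666, 0.02033141]), np.float64(2.8969005647553453e-05))
ball (array([0.63164465, 0.21488659, 0.20846131]), np.float64(8.032675437458656e-05))
tail end [0.652  0.2978 0.169 ] stand 0.0165 0.2306 0.0001
tail end [0.6223 0.2998 0.1736] stand -0.0132 0.231 0.0036
```

View pics/t12.png

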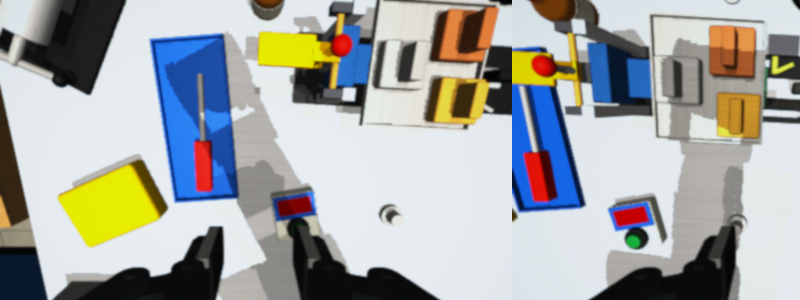

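All three weights stand inside the pan's rim, at (400,62), (467,35) and (458,100) in the left half. The tail end is at y +231 in the stand frame at a height of about 0.17 m, so pawl_tail is at y ≈ 203. The rod handle is centred at (0.470,0.396) and points along +x. Next I'll take the rod.

```bash
python3 - <<'E'
from r import *
q=quat(np.pi-.005); R=[.4915,.3955]
T=SC+uy*.203; print("tail",T)
manip.command_gripper(.048,90)
manip.move_ptp([*R,.12],q)
if manip.move_l([*R,.009],v=.12,stop_force=8): say("CONTACT"); manip.move_l([*R,.12]); raise SystemExit
manip.command_gripper(0,90); say("grip")
manip.move_l([*R,.139],v=.1); say("lift")
manip.move_l([.445,T[1],.136],v=.15); say("pre")
p,im=shot("scene","p0")
manip.move_l([T[0]+.012-.133,T[1],.136],v=.08); say("under")
for z in (.145,.155,.165,.175,.185,.195):
    s=manip.move_l([T[0]+.012-.133,T[1],z],v=.06,stop_force=15); say(z,s)
    if s: break
manip.dwell(.3); say("up")
b=[]
for n in("scene","top"):
    p,im=shot(n,"p1"+n); b.append((p,im))
    for k in cont(red(im),near=prj(p,[*(SC+uy*.135),.208]),amin=8)[:2]: print(n,prj(p,[.6316,.2149,.2085]).round(1),cv2.minEnclosingCircle(k)[0],cv2.contourArea(k))
E
```

```text
tail [0.633978   0.27120294]
grip gap 0.0263 gf 89.4 ft [-1.1 -1.4  6.7] tcp [0.4921 0.3959 0.0102] t 55.2
lift gap 0.026 gf 88.5 ft [-0.1  0.2 -1.9] tcp [0.4912 0.3953 0.1383] t 56.7
pre gap 0.0261 gf 88.5 ft [ 0.   0.4 -1.4] tcp [0.4454 0.2718 0.1361] t 57.7
under gap 0.0263 gf 88.5 ft [-0.1 -0.2 -1.7] tcp [0.5126 0.2712 0.1359] t 58.8
0.145 False gap 0.0263 gf 88.5 ft [ 0.4  0.7 -0.9] tcp [0.5132 0.2714 0.1458] t 59.1
0.155 False gap 0.0261 gf 89.0 ft [-0.7 -0.7 -2.3] tcp [0.5128 0.2712 0.1551] t 59.4
0.165 False gap 0.0265 gf 89.5 ft [-0.3  0.1 -1.2] tcp [0.5135 0.2714 0.1658] t 59.7
0.175 False gap 0.0268 gf 89.5 ft [-0.6  0.5 -1.7] tcp [0.5132 0.2713 0.1756] t 60.0
0.185 False gap 0.0264 gf 89.5 ft [ 1.3 -0.3 -1.2] tcp [0.5132 0.2713 0.1855] t 60.4
0.195 False gap 0.0268 gf 89.5 ft [ 1.1  0.6 -2.2] tcp [0.5132 0.2713 0.1955] t 60.7
up gap 0.0257 gf 89.6 ft [ 0.3  0.3 -1.7] tcp [0.5129 0.2712 0.1948] t 61.0
scene [321.2 164. ] (310.5, 171.5) 18.0
scene [321.2 164. ] (307.3571472167969, 129.64285278320312) 9.0
top [206.7 163.6] (218.5, 164.5) 18.5
top [206.7 163.6] (188.5, 139.0) 33.0
```

The ball moved in both cameras (top view 206.7 → 218.5 px), so the pawl has tipped over. I'll return the rod to its tray.

```bash
python3 - <<'E'
from r import *
q=quat(np.pi-.005); R=[.4915,.3955]
manip.move_l([.44,.2712,.195],v=.1)
manip.move_l([R[0],R[1],.15],v=.15); say("over")
manip.move_l([*R,.03],v=.1)
s=manip.move_l([*R,.0095],v=.03,stop_force=4); say("down",s)
manip.command_gripper(.048); manip.dwell(.2)
manip.move_l([*R,.15],v=.2)
manip.move_ptp([.50,.20,.40],quat(0)); shot("wrist","v0")
manip.move_ptp([.52,-.02,.40],quat(0)); shot("wrist","v1")
shot("top","v2");shot("scene","v3"); print(manip.get_clock())
for n in("v0",):
    p,im=load(n);c=cont(red(im),near=prj(p,[.47,.396,.03]),amin=200)[0];print("handle",rect(p,c,.032))
# store button
S=[]
for n in("v0","r1","k5"):
    p,im=load(n);g=prj(p,[.354,.228,.058])
    cs=cont(mask(im,(50,90,40),(85,255,255)),near=g,amin=20)
    if cs and np.linalg.norm(cs[0].reshape(-1,2).mean(0)-g)<25:
        c=cv2.minEnclosingCircle(cs[0])[0]; print(n,g.round(),c,plane(p,c,.058)[0].round(4)); S.append((p,c))
if len(S)>1: print("store",tri(S))
a=load("v0")[1][:300,:,::-1];b=load("v3")[1][90:270,220:390,::-1]
cv2.imwrite("pics/t13.png",np.hstack([a,cv2.resize(b,(283,300))]))
E
```

```text
over gap 0.0264 gf 89.5 ft [ 0.   0.3 -1.6] tcp [0.4915 0.3951 0.1502] t 63.0
down True gap 0.0262 gf 90.5 ft [-0.5 -0.7  6.3] tcp [0.4912 0.3953 0.0102] t 65.0
69.9
handle (array([0.46919455, 0.39178064]), (87.6, 29.8), 179.28461456298828)
v0 [242. 233.] (242.73880004882812, 231.10447692871094) [0.3576 0.2275 0.058 ]
k5 [120. 243.] (121.12162017822266, 241.31080627441406) [0.3577 0.2256 0.058 ]
store (array([0.35567841, 0.2277579 , 0.05376166]), np.float64(1.1578615285403241e-05))
```

View pics/t13.png

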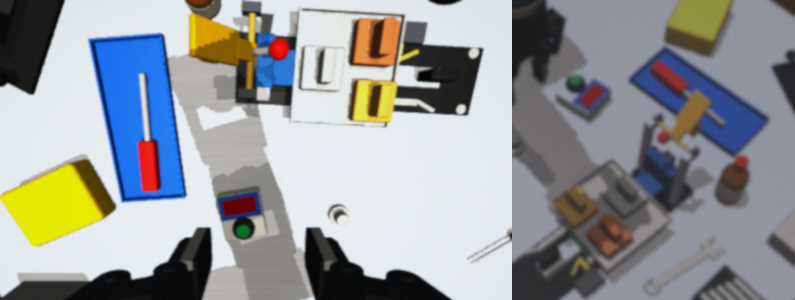

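The pawl is tipped back (tail at (215,40), ball at (278,48)), the rod lies in its tray and the weights are on the pan. I'll check numerically that the pan is down, then press the button.

```bash
python3 - <<'E'
from r import *
def cop(n,z):
    p,im=load(n);c=cont(mask(im,(4,110,40),(14,255,255)),near=prj(p,[*(SC+ux*.04-uy*.036),z]),amin=150)[0];return p,cv2.minAreaRect(c)[0]
print("before",tri([cop("k5",.12),cop("r0",.12)])," after",tri([cop("v0",.08),cop("v1",.08)]))
B=[.3565,.227]
manip.command_gripper(0,40)
manip.move_ptp([*B,.12],quat(0))
manip.move_l([*B,.068],v=.15)
s=manip.move_l([*B,.042],v=.02,stop_force=18); say("press",s)
manip.dwell(.3); say("hold")
manip.move_l([*B,.2],v=.15)
manip.move_ptp([.42,-.05,.40],quat(0)); p,im=shot("wrist","z0"); say("end")
shot("top","z1");shot("scene","z2")
a=cv2.imread("pics/z2.png")[:,:400];b=cv2.imread("pics/z1.png")[:,60:460]
cv2.imwrite("pics/t14.png",np.hstack([a,b]))
E
```

```text
before (array([0.66029978, 0.03186556, 0.11782963]), np.float64(0.001149342139600229))  after (array([0.65986178, 0.03146126, 0.07413405]), np.float64(0.0007550990724789618))
press True gap -0.0002 gf 9.0 ft [-4.4 -2.7 18.3] tcp [0.3567 0.2271 0.0518] t 73.3
hold gap -0.0 gf 8.8 ft [-3.7 -2.4 17.6] tcp [0.3567 0.2271 0.0518] t 73.6
end gap 0.0004 gf 0.0 ft [-0.7  0.1 -0.3] tcp [ 0.4199 -0.0492  0.3991] t 76.1
```

View pics/t14.png

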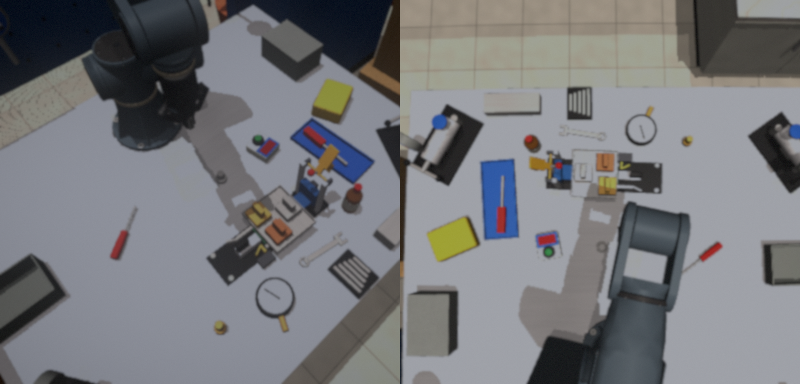

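The pan is down by 44 mm, the button bottomed at z 0.052 with 18 N, and the final view shows the other objects in their places and no fourth weight. I'll hand in.

```bash
python3 -c "
from cell import manip
print(manip.hand_in())"
```

```text
the job is handed in; nothing more can be done
None
```

The job is handed in after about 76 s of robot time, with no verdict returned: the sled is home behind its catch, the three weights found (no dark steel one) are on the pan, which sank 44 mm after the rod tipped the pawl, the rod is back in its tray, and the store button was pressed to its stop last.

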